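Fit the bottle chuck to the labelling turntable and load a bottle

TASK

Change the labelling turntable over to the tablet bottle: lift the blue-banded chuck out of the stand, lower its tapered shank into the spindle, feel gently for the angle at which the flange slots drop over the two drive dogs, without ever forcing or dropping the flange onto them, and push it fully home until the pull stud snaps in and the flange sits flat on the spindle face. Then stand the tablet bottle upright on the floor of the chuck's cup without knocking it over, leaving the orange-banded chuck, the label roll and the clip tin where they are.

Things in the scene. Friction and masses are not known exactly. Their poses are not given: they have to be found in the camera images.
- turntable: Bench turntable that spins bottles for labelling, fixed. White round housing 162 mm across at the foot, 136 at its top (z 70 mm), dark bearing cap 98 mm across to z 78 mm, sloped grey console 104 mm wide on its -x side, out to 136 mm from the axis and 52 mm high. Origin on the spindle axis at table level, z up. A red triangle on the cap marks -x.
- nose (a point): Centre of the spindle's flat top face, on which the chuck's flange seats: steel, 65 mm across, 88 mm above the table. In it the upward-facing taper bore, 32 mm across at the mouth. Axes as turntable (fixed: it does not show the spindle's angle).
- dog_tops (a point): On the axis, level with the tops of the two drive dogs, 9 mm above the face: blocks 12 mm wide, 10 mm radially, centred 26.5 mm either side of the axis. Angle NOT reported: the spindle's brake (holds about 0.45 N m) let it coast past its index: the line of the dogs lies 0.2 to 1.4 rad (11 to 80 deg) anticlockwise, from above, of the turntable's x axis. See or feel for it.
- bore_end (a point): On the axis, 36 mm below the face: end of the taper (5 deg half angle). Below it, out of sight, two spring jaws grip the chuck's pull stud; the bore is clear to 62 mm below the face. In the taper the chuck has about 1.3 mm of side play while its flange rests on the dogs, 0.5 mm when home.
- stand: Fixed change-part stand: flat grey plate 100 mm (x) by 204 mm (y), 8 mm thick, top at z 70 mm, on aluminium end panels whose feet reach 120 mm from the centre. Two 36 mm bores at y = +52 and -52 mm each hold a chuck, flange resting on the plate, shank hanging through. Origin at table level under the plate's centre.
- blue_chuck: Bottle chuck with BLUE band, loose, 0.24 to 0.38 kg, in either bore of the stand. Origin: centre of the flange's underside (seating face), z up. Aluminium flange 64 mm across, 13 mm thick; two drive slots through it along +x and -x, 15 mm wide, from 21 mm out to the rim: 3 mm wider than a dog, free over about +-0.055 rad; half a turn is the same.
- stud_tip (a point): Lower end of the blue chuck, 45.5 mm below its origin: steel taper shank 31 mm across at the flange, 34 mm long, then the pull stud. Off the dogs the flange stops on them 9 mm above home; on them it sinks freely to about 6 mm above home, where the stud meets the jaws; a push of some 12 to 18 N snaps it home. Over 60 N between chuck and turntable does damage.
- cup_rim (a point): Centre of the rim of the blue chuck's cup, 45 mm above its origin. The cup is round, 52 mm outside from the flange (13 mm above the origin) up to the rim: grip it here, from above. Mouth bevelled to 48 mm.
- cup_floor (a point): Centre of the floor inside the blue chuck's cup, 13 mm above the chuck's origin, 32 mm below the rim; inside 43.5 mm across.
- orange_chuck: The other bottle chuck, the same outside but with an ORANGE band and a 30 mm cup, too small for the bottle; loose, in the other bore of the stand. Origin as the blue one's. Leave it there.
- tablet_bottle: White tablet bottle with red label and white screw cap, standing alone and loose on the table left of the turntable: 40 mm across to z 70 mm, cap 38 mm across, 88 mm high, 74 g. Origin at the centre of its bottom, z up. (The bottles in the white box at the right are not meant.)
- label_roll: Roll of white labels lying flat, 80 mm across, 50 mm high, loose; origin at the centre of its underside. Leave it.
- clips: Open round grey tin of paper clips, 64 mm across, 22 mm high, loose; origin at the centre of its underside. Leave it.
Not all that is in view belongs to the job. What is shaped like the blue_chuck but purple is not meant. What is shaped like the tablet_bottle but pink or purple is not meant.

How it is judged:
By the outcome, as a careful person would: the job done as asked, in the order asked, and still so for the second after the job is handed in, with the robot touching nothing.
It also fails if it takes over 72 s, if anything falls off the work surface, if the arm or the gripper's body presses on something with over 40 N, if the wrist force passes 120 N, or if a joint passes its speed limit or range.

ROBOT

A 7-joint arm with a two-finger parallel gripper is mounted at the origin on the work surface; the furniture and walls round the work are solid. World frame = base frame: x ahead of the robot, y to its left, z up, the work surface at z = 0. Lengths are in m, angles in rad, forces in N, time in s.
With the tool pointing down it reaches from about 0.35 to 0.9 m from the base axis. Payload 19.9 kg.
Tool frame: the origin (TCP) lies at the very end of the fingers, on their centre line; the grasp point (between the pads) lies 19 mm behind it; z points along the fingers, y is the direction in which the jaws open and shut (so a half turn about z gives the same grasp; the last joint's range is limited). The gripper opens to 94 mm and grips with 3 to 60 N. Pads are 16 mm wide; open, the fingers measure 119 mm over their backs; the gripper's body (75 mm by 177 mm) begins 78 mm behind the grasp point.
Start: joints at [1.153, 0.417, -0.01, 1.614, 0.005, 1.111, -0.053], TCP at [0.23, -0.581, 0.205] pointing down, gripper open.
Joint ranges: [-2.81, 2.81], [-0.39, 2.02], [-1.27, 1.25], [0.06, 2.57], [-1.19, 4.33], [0.19, 2], [-2.82, 2.82]. Speed limits (rad/s): [1.89, 1.89, 2.39, 2.39, 3.01, 3.01, 3.01].

INTERFACE

Orientations are given as a unit quaternion [w, x, y, z].
In Python, from workcell import env gives the robot as it stands. Calls block until the motion is done:
- env.move_ptp(position, orientation): joint-space move of the TCP to a pose.
- env.movel(position, rate=0.15, rot=None, force_limit=None): straight line of the TCP; rot=None keeps the orientation; rate is the mean speed in m/s. With force_limit (N) it stops when the force on the tool has changed by that much, and returns True; else False.
- env.set_joints(angles): joint-space move.
- env.open_gripper() and env.close(force=None): open the fingers fully, or close them until they stop; force is the grip in N (None keeps the last).
- env.pause(seconds).
- env.inverse_kinematics(position, orientation): joint angles nearest the present ones, or None.
- env.capture(name): name is "scene" or "top"; returns the picture (400x640x3 uint8, red, green, blue); there is no depth.
- env.calibration(name): a dict with "K" (3x3 intrinsics, pixels), "view" (4x4, takes a point from world to camera coordinates). Camera axes: x right, y up, looking along -z (the intrinsics and any distortion apply to the point x, -y, -z); pixel columns grow to the right and rows downward; lengths in m; the calibration is good to about 2 mm. A picture is of the moment at which its call begins. calibration takes no time and is no camera call.
A pose or a line that the arm cannot do raises env.MotionError and nothing moves.
- env.close_job(): hands the job in, once; it reports no verdict.
Readings, each from a call of its own:
- env.read_clock(): time.
- env.read_joint_pos(): joint angles.
- env.read_dq(): joint speeds.
- env.read_joint_torque(): joint torques, N m.
- env.read_ee_pos(): TCP position.
- env.read_tcp_rot(): TCP orientation.
- env.read_force(): force on the tool from outside, world axes, zero at the start.
- env.read_torque(): the same for the moment, N m.
- env.read_opening(): opening from 0.0 (shut) to 1.0 (fully open).
Only numpy, scipy, OpenCV 4.12 (cv2) and the standard library are available. Lean on these libraries where they do the work, as an engineer would, in place of code of your own. Each camera call takes 0.05 s, during which the arm holds its last target.

## Working session

There is one attempt and no reset: what is moved stays moved. The work goes in short steps, each a Python script; the robot and the scene stay as the last script left them, time stands still between calls to the robot, and variables do not carry over. Pictures are saved under pics/ and viewed, and the job is handed in when it is done.

```bash
ls; mkdir -p pics
cat > h.py <<'E'
import numpy as np, cv2
from workcell import env
def snap(n,tag):
    im=env.capture(n); cv2.imwrite(f'pics/{tag}.png',cv2.cvtColor(im,cv2.COLOR_RGB2BGR)); return im
def proj(n,P):
    c=env.calibration(n); p=c['view']@np.append(P,1.0); v=np.array([p[0],-p[1],-p[2]])
    q=np.array(c['K'])@v; return q[:2]/q[2]
def ray(n,u,v):
    c=env.calibration(n); K=np.array(c['K']); V=np.array(c['view'])
    d=np.linalg.inv(K)@np.array([u,v,1.0]); d=np.array([d[0],-d[1],-d[2]])
    R=V[:3,:3]; return -R.T@V[:3,3], R.T@d
def onz(n,u,v,z):
    o,d=ray(n,u,v); return o+d*(z-o[2])/d[2]
E
python3 - <<'E'
from h import *
for n in('scene','top'):
    snap(n,n+'0'); c=env.calibration(n); print(n,c.keys(),np.round(c['K'],1).tolist(),ray(n,320,200))
    print({k:v for k,v in c.items() if k not in('K','view')})
print(env.read_clock(),env.read_tcp_rot(),env.read_force())
E
```

```text
pics
scene dict_keys(['K', 'view']) [[427.5, 0.0, 318.7], [0.0, 427.5, 198.3], [0.0, 0.0, 1.0]] (array([-0.38372987,  0.56982327,  1.04973111]), array([ 0.59463439, -0.43259957, -0.67771136]))
{}
top dict_keys(['K', 'view']) [[374.7, 0.0, 312.1], [0.0, 374.7, 195.6], [0.0, 0.0, 1.0]] (array([ 0.37399467, -0.08007591,  1.17056786]), array([ 0.09620399, -0.02154641, -0.99542031]))
{}
0.1 [-5.10602535e-04  9.82303493e-01  1.87295391e-01 -1.52519069e-04] [0.08202127 0.25473997 0.09512663]
```

View pics/scene0.png

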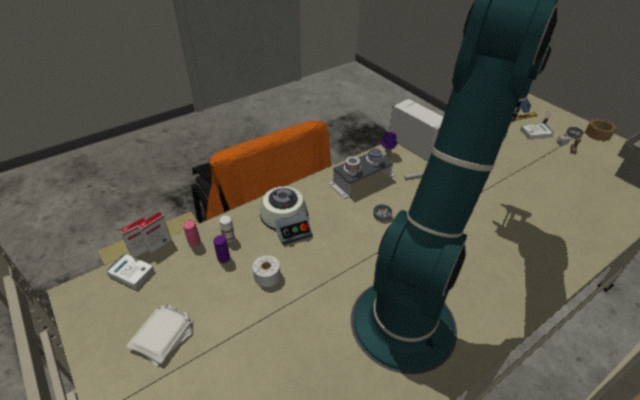

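View pics/top0.png

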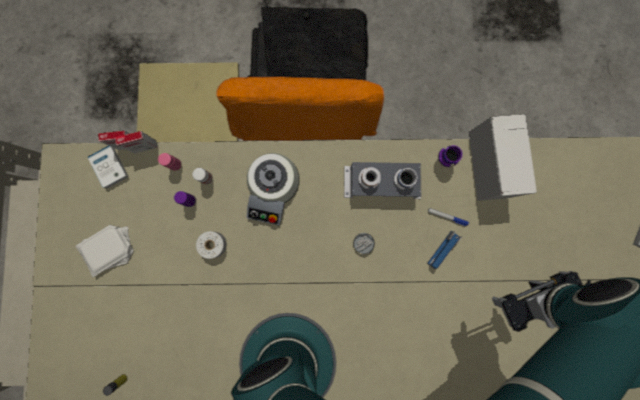

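Top view: tablet bottle at (201,175), beside pink (168,160) and purple (185,199) decoys. Turntable is at (271,177), and the stand's chucks at (369,177) and (405,179), with a purple chuck at (450,156). I'll enlarge crops.

Run:
```python
import cv2,numpy as np
t=cv2.imread('pics/top0.png'); s=cv2.imread('pics/scene0.png')
a=cv2.resize(t[145:235,235:315],(0,0),fx=6,fy=6,interpolation=cv2.INTER_CUBIC)
cv2.imwrite('pics/c_tt.png',a)
a=cv2.resize(t[150:210,335:470],(0,0),fx=5.8,fy=5.8,interpolation=cv2.INTER_CUBIC)
cv2.imwrite('pics/c_st.png',a)
a=cv2.resize(s[120:300,180:430],(0,0),fx=3.2,fy=3.2,interpolation=cv2.INTER_CUBIC)
cv2.imwrite('pics/c_sc.png',a)
```

```text
(no output)
```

View pics/c_tt.png

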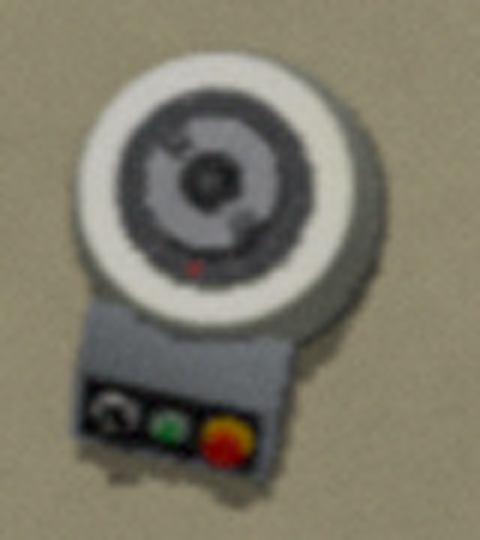

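View pics/c_st.png

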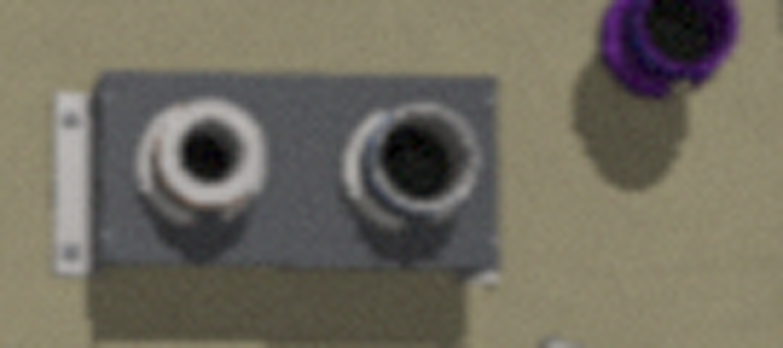

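View pics/c_sc.png

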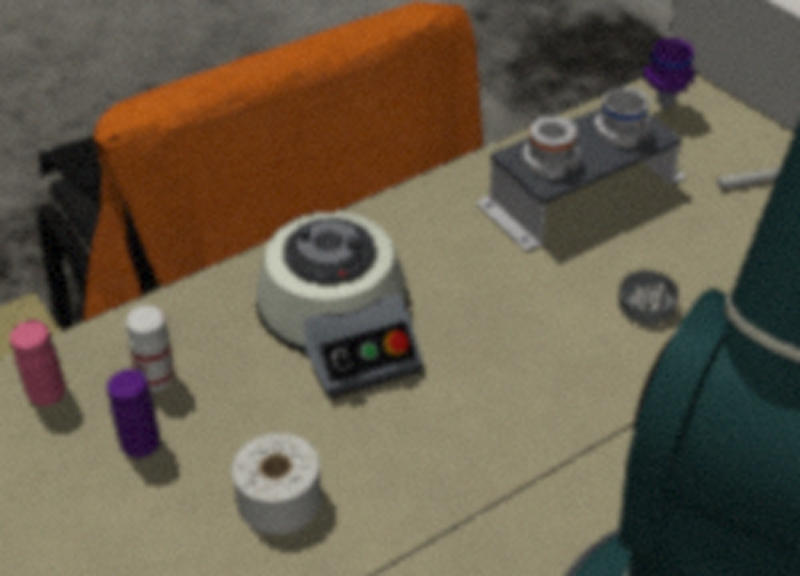

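Blue-banded wide-mouth chuck is in the stand's right bore, full-image (405,178), and the orange narrow-mouth chuck is at (369,177). The purple one at (450,156) is not on the stand. The white bottle with the red label is at top (201,175) and scene (227,228). The dogs show as dark blocks at about 45° on the spindle. Next: average frames and measure.

Run:
```python
from h import *
for n in('scene','top'):
    a=np.mean([env.capture(n).astype(float) for _ in range(6)],0)
    np.save(n+'_avg.npy',a)
    cv2.imwrite(f'pics/{n}_avg.png',np.clip(a,0,255).astype(np.uint8)[:,:,::-1])
t=cv2.imread('pics/top_avg.png'); s=cv2.imread('pics/scene_avg.png')
def crop(im,x0,x1,y0,y1,f): return cv2.resize(im[y0:y1,x0:x1],None,fx=f,fy=f,interpolation=cv2.INTER_CUBIC)
A=crop(t,385,425,158,198,9);B=crop(t,251,291,157,197,9)
C=crop(s,360,400,140,180,9)
cv2.imwrite('pics/m1.png',np.clip(np.hstack([A,B])*1.6,0,255).astype(np.uint8))
D=crop(s,258,308,178,228,7.2)
cv2.imwrite('pics/m2.png',np.clip(np.hstack([C,D])*1.6,0,255).astype(np.uint8))
```

```text
(no output)
```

View pics/m1.png

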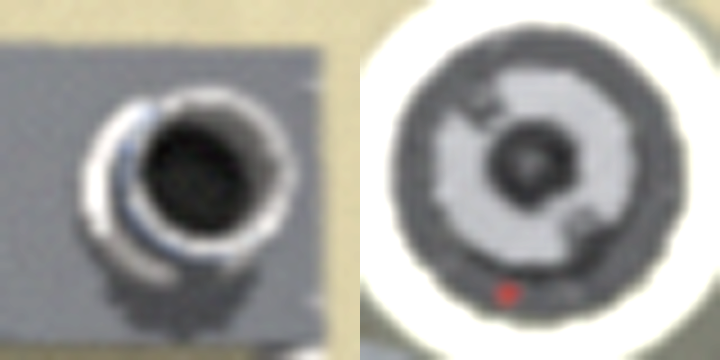

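View pics/m2.png

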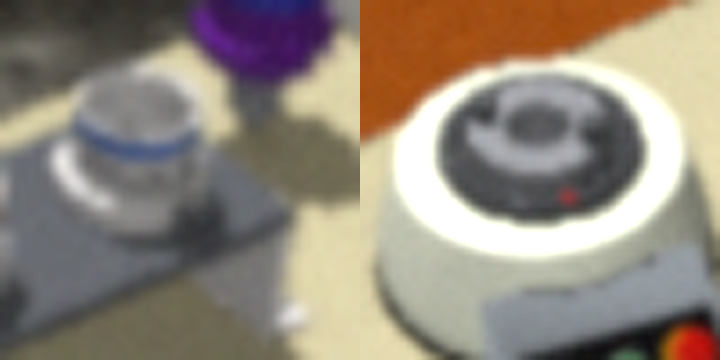

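Run:
```python
from h import *
t=np.load('top_avg.npy'); s=np.load('scene_avg.npy')
g=lambda p,x0,y0,f:((p[0]+.5)/f-.5+x0,(p[1]+.5)/f-.5+y0)
def fitcirc(n,pts,z):
    W=np.array([onz(n,*p,z)[:2] for p in pts]); A=np.c_[2*W,np.ones(len(W))]
    c=np.linalg.lstsq(A,(W**2).sum(1),rcond=None)[0]; r=np.sqrt(c[2]+c[0]**2+c[1]**2)
    return c[:2],r,np.std(np.hypot(*(W-c[:2]).T)-r)
gray=t.mean(2)
# cap: red mark, dark cap in white housing
def blob(mask,near):
    k,l,st,ce=cv2.connectedComponentsWithStats(mask.astype(np.uint8))
    i=1+np.argmin(np.hypot(*(ce[1:]-near).T)); return l==i,st[i],ce[i]
up=cv2.resize(gray[140:220,235:315].astype(np.float32),None,fx=8,fy=8,interpolation=cv2.INTER_CUBIC)
def cont(m): 
    c,_=cv2.findContours(m.astype(np.uint8),cv2.RETR_EXTERNAL,cv2.CHAIN_APPROX_NONE); c=max(c,key=len)[:,0]
    return c
print('gray levels',gray[177,240:305].round().astype(int).tolist())
m,_,_=blob(up<110,np.array([(271-235)*8,(177-140)*8])); c=cont(m)
print('cap z78 r49:',fitcirc('top',[g(p,235,140,8) for p in c],0.078))
d1=g((485-360,105),251,157,9);d2=g((580-360,222),251,157,9)
a,b=onz('top',*d1,.097),onz('top',*d2,.097);print('dogs',a,b,(a+b)/2,np.linalg.norm(a-b),np.arctan2(*(a-b)[[1,0]]))
red=(t[:,:,0]-t[:,:,1]>40)&(t[:,:,0]-t[:,:,2]>40); m,st,ce=blob(red,np.array([267,190])); print('redtri',ce,st,onz('top',*ce,.078))
```

```text
gray levels [126, 127, 128, 127, 128, 126, 116, 117, 153, 184, 188, 190, 187, 166, 118, 74, 63, 61, 66, 95, 123, 125, 123, 122, 108, 81, 51, 34, 34, 43, 40, 36, 37, 42, 63, 98, 120, 126, 128, 125, 107, 72, 55, 63, 66, 68, 80, 134, 180, 189, 187, 188, 180, 153, 106, 90, 89, 86, 78, 94, 123, 131, 130, 130, 130]
cap z78 r49: (array([0.5522815 , 0.04190362]), np.float64(0.04838708649375744), np.float64(0.0006756542578158183))
dogs [0.57226678 0.05684264 0.097     ] [0.53377705 0.0261872  0.097     ] [0.55302192 0.04151492 0.097     ] 0.0492058557125498 0.6725771583489208
redtri [266.66666667 189.33333333] [266 189   2   2   3] [0.51279946 0.05256013 0.078     ]
```

```bash
cat > polar.py <<'E'
from h import *
def ring(n,img,c,z,rs,na=72):
    gr=img.mean(2).astype(np.float32); out=[]
    for k in range(na):
        th=2*np.pi*k/na
        pts=np.array([proj(n,[c[0]+r*np.cos(th),c[1]+r*np.sin(th),z]) for r in rs],np.float32)
        out.append(cv2.remap(gr,pts[:,0][None],pts[:,1][None],cv2.INTER_CUBIC).mean())
    return np.round(out).astype(int)
E
python3 - <<'E'
from polar import *
t=np.load('top_avg.npy'); s=np.load('scene_avg.npy')
gray=t.mean(2)
# rim of blue chuck: bright ring
g=lambda p,x0,y0,f:((p[0]+.5)/f-.5+x0,(p[1]+.5)/f-.5+y0)
from importlib import reload
def fitcirc(n,W):
    A=np.c_[2*W,np.ones(len(W))]; c=np.linalg.lstsq(A,(W**2).sum(1),rcond=None)[0]; return c[:2],np.sqrt(c[2]+c[0]**2+c[1]**2)
# radial edge search on z=.115 plane: brightest ring point r 20..27 and outer fall-off
c=onz('top',408.2,177,.115)[:2]; gf=gray.astype(np.float32)
for it in range(4):
    W=[];R=[]
    for k in range(48):
        th=2*np.pi*k/48; rs=np.linspace(.019,.030,45)
        P=np.array([proj('top',[c[0]+r*np.cos(th),c[1]+r*np.sin(th),.115]) for r in rs],np.float32)
        v=cv2.remap(gf,P[:,0][None],P[:,1][None],cv2.INTER_CUBIC)[0]
        if not (np.pi*0.15<th<np.pi*0.95): # away from flange side(+y)
            r=rs[np.argmin(np.gradient(v))]; W.append(c+r*np.array([np.cos(th),np.sin(th)]));R.append(r)
    W=np.array(W); c,r=fitcirc('top',W); keep=abs(np.hypot(*(W-c).T)-r)<.0015; c,r=fitcirc('top',W[keep]); print('rim',c,r,keep.sum())
np.save('chuck.npy',c)
# stand outline
N=np.array([.5526,.0417])
for n,im in(('top',t),('scene',s)):
    for z in(.097,.088): print(n,z,ring(n,im,N,z,[.024,.0265,.029]).tolist())
for n,im in(('top',t),('scene',s)):
    print('chuck',n,ring(n,im,c,.083,[.0275,.029,.0305]).tolist())
E
```

```text
rim [ 0.54040245 -0.35422136] 0.02711597308126056 27Traceback (most recent call last):
  File "<stdin>", line 15, in <module>
  File "h.py", line 6, in proj
    c=env.calibration(n); p=c['view']@np.append(P,1.0); v=np.array([p[0],-p[1],-p[2]])
ValueError: time passes only in moves, steps and waits
```

```bash
python3 - <<'E'
from workcell import env
import pickle
try: pickle.dump({n:env.calibration(n) for n in('scene','top')},open('cal.pkl','wb')); print('ok')
except Exception as e: print(e); env.pause(.02); pickle.dump({n:env.calibration(n) for n in('scene','top')},open('cal.pkl','wb'))
E
sed -i "s/^from workcell import env/from workcell import env\nimport pickle\nCAL=pickle.load(open('cal.pkl','rb'))/; s/env.calibration(n)/CAL[n]/" h.py
cat > m.py <<'E'
from polar import *
t=np.load('top_avg.npy'); s=np.load('scene_avg.npy')
gf=t.mean(2).astype(np.float32)
def fc(W):
    A=np.c_[2*W,np.ones(len(W))]; c=np.linalg.lstsq(A,(W**2).sum(1),rcond=None)[0]; return c[:2],np.sqrt(c[2]+c[0]**2+c[1]**2)
c=onz('top',408.2,177,.115)[:2]
for it in range(4):
    W=[]
    for k in range(48):
        th=2*np.pi*k/48; rs=np.linspace(.021,.030,40)
        P=np.array([proj('top',[c[0]+r*np.cos(th),c[1]+r*np.sin(th),.115]) for r in rs],np.float32)
        v=cv2.remap(gf,P[:,0][None],P[:,1][None],cv2.INTER_CUBIC)[0]
        if not (np.pi*0.15<th<np.pi*0.95):
            W.append(c+rs[np.argmin(np.gradient(v))]*np.array([np.cos(th),np.sin(th)]))
    W=np.array(W); c,r=fc(W); keep=abs(np.hypot(*(W-c).T)-r)<.0015; c,r=fc(W[keep]); print('rim',c,r,keep.sum())
np.save('chuck.npy',c)
N=np.array([.5526,.0417])
for n,im in(('top',t),('scene',s)):
    for z in(.097,.088): print(n,z,ring(n,im,N,z,[.024,.0265,.029]).tolist())
for n,im in(('top',t),('scene',s)):
    print('chuck',n,ring(n,im,c,.083,[.0275,.029,.0305]).tolist())
E
python3 m.py
```

```text
ok
rim [ 0.54040551 -0.3543671 ] 0.02710225916194497 26
rim [ 0.54040201 -0.3543442 ] 0.027024486955454424 28
rim [ 0.54034428 -0.35439802] 0.027140329577396365 28
rim [ 0.54015322 -0.35448577] 0.026942059847965816 28
top 0.097 [127, 127, 128, 127, 116, 96, 82, 76, 73, 66, 68, 91, 114, 123, 127, 126, 123, 121, 120, 120, 122, 125, 125, 120, 120, 121, 122, 121, 121, 120, 122, 123, 121, 124, 125, 125, 125, 125, 126, 122, 107, 84, 71, 71, 74, 76, 86, 108, 122, 125, 126, 126, 125, 124, 124, 123, 123, 125, 128, 128, 127, 128, 125, 125, 125, 126, 127, 128, 130, 129, 128, 128]
top 0.088 [130, 130, 130, 129, 120, 100, 82, 73, 70, 65, 72, 97, 119, 126, 128, 126, 125, 123, 123, 124, 125, 126, 122, 121, 121, 121, 122, 120, 120, 120, 121, 119, 121, 124, 123, 121, 120, 121, 123, 116, 99, 76, 65, 64, 66, 68, 78, 100, 117, 121, 123, 125, 123, 122, 122, 122, 122, 122, 125, 128, 127, 127, 127, 125, 125, 126, 127, 128, 129, 130, 130, 130]
scene 0.097 [115, 110, 104, 99, 94, 88, 79, 75, 69, 64, 59, 51, 47, 46, 51, 62, 73, 86, 94, 98, 96, 90, 85, 80, 79, 81, 81, 81, 82, 83, 84, 87, 89, 93, 97, 98, 92, 77
[... 449 characters left out ...]
 101, 102, 102, 102, 102, 104, 105, 104, 104]
chuck top [114, 124, 124, 114, 118, 136, 150, 156, 156, 157, 156, 152, 154, 153, 150, 153, 158, 160, 162, 161, 155, 144, 135, 126, 106, 93, 93, 93, 92, 94, 94, 94, 94, 85, 72, 55, 48, 48, 49, 52, 64, 82, 93, 98, 103, 107, 113, 121, 137, 145, 137, 126, 120, 106, 95, 84, 74, 73, 81, 86, 80, 76, 75, 77, 79, 81, 82, 90, 102, 112, 113, 111]
chuck scene [90, 81, 71, 65, 69, 77, 88, 99, 110, 119, 123, 125, 125, 123, 122, 120, 120, 119, 113, 107, 102, 102, 103, 100, 90, 82, 79, 79, 80, 79, 78, 77, 75, 72, 69, 66, 64, 66, 69, 71, 72, 72, 72, 73, 73, 75, 78, 81, 84, 84, 85, 83, 78, 74, 75, 82, 90, 90, 85, 83, 83, 84, 85, 85, 84, 82, 82, 83, 85, 88, 91, 93]
```

```bash
cat >> h.py <<'E'
def Q(phi): return [0.0,float(np.cos(phi/2)),float(np.sin(phi/2)),0.0]
E
python3 - <<'E'
from h import *
C=np.load('chuck.npy');print(C, env.read_clock())
for phi in(np.pi/2,-np.pi/2,0,np.pi):
  for P,dp in((C,0),((.5526,.0417),.6)):
    try:
        q=env.inverse_kinematics([P[0],P[1],.2],Q(phi+dp)); print(round(phi,2),P,None if q is None else np.round(q,2).tolist())
    except Exception as e: print(e)
# stand check
t=cv2.imread('pics/top_avg.png')
for uv in((369,177),):print(onz('top',370.5,176.5,.115))
for uv in((351,163),(421,165),(421,196),(351,195)):print(onz('top',*uv,.07))
b=onz('top',201.5,174.5,.088);print('bottle?',b)
E
```

```text
[ 0.54015322 -0.35448577] 0.7
1.57 [ 0.54015322 -0.35448577] [0.79, 0.48, -0.35, 1.55, 0.18, 1.14, 0.4]
1.57 (0.5526, 0.0417) [0.46, 0.38, -0.73, 1.78, 0.29, 1.09, 0.23]
-1.57 [ 0.54015322 -0.35448577] [0.38, 0.47, 0.21, 1.57, -0.1, 1.12, -2.53]
-1.57 (0.5526, 0.0417) [0.19, 0.32, -0.39, 1.79, 0.14, 1.06, -2.79]
0 [ 0.54015322 -0.35448577] [0.59, 0.46, -0.08, 1.56, 0.04, 1.12, -1.07]
0 (0.5526, 0.0417) [0.36, 0.35, -0.61, 1.78, 0.23, 1.08, -1.3]
3.14 [ 0.54015322 -0.35448577] [0.98, 0.53, -0.63, 1.55, 0.33, 1.17, 1.85]
3.14 (0.5526, 0.0417) [0.69, 0.51, -1.08, 1.77, 0.49, 1.16, 1.63]
[ 0.54168281 -0.24768447  0.115     ]
[ 0.59019006 -0.19781436  0.07      ]
[ 0.5818279 -0.4062815  0.07     ]
[ 0.48894053 -0.40234132  0.07      ]
[ 0.49419152 -0.19568334  0.07      ]
bottle? [0.55734956 0.24201206 0.088     ]
```

Run:
```python
from h import *
C=np.load('chuck.npy'); f=np.pi/2
env.move_ptp([C[0],C[1],.25],Q(f)); print(env.read_ee_pos(),env.read_clock())
print(env.movel([C[0],C[1],.088],.12,force_limit=5), env.read_ee_pos(),env.read_force())
env.close(40); print(env.read_opening(),env.read_ee_pos(),env.read_force(),env.read_torque(),env.read_clock())
env.movel([C[0],C[1],.1],.05,force_limit=15);f1=env.read_force();print(f1,env.read_torque())
env.movel([C[0],C[1],.235],.12); env.pause(.2);print(env.read_force(),env.read_torque(),env.read_opening(),env.read_clock())
```

```text
[ 0.53901497 -0.35602341  0.24970529] 2.1417
False [ 0.54049818 -0.35467271  0.08871129] [-0.2329572  -0.37380237  0.08760461]
0.5541585916554895 [ 0.54018384 -0.35447022  0.088012  ] [ 0.51752373 -0.480057    0.48600686] [-0.03187616 -0.0704135  -0.04261689] 4.3667
[-0.8830111   0.36820804 -3.49451579] [-0.01995114 -0.03775584  0.06742272]
[ 0.80424512  0.16170347 -3.00091673] [-0.02162968 -0.02686037 -0.03476047] 0.5535666827825156 6.2333
```

Run:
```python
from h import *
f=np.pi/2+.60
env.move_ptp([.5526,.0417,.24],Q(f)); env.pause(.3); print(env.read_ee_pos(),env.read_clock(),env.read_tcp_rot())
for n in('scene','top'):
    a=np.mean([env.capture(n).astype(float) for _ in range(3)],0); np.save(n+'_h.npy',a)
    cv2.imwrite(f'pics/{n}_h.png',np.clip(a*1.4,0,255).astype(np.uint8)[:,:,::-1])
    print(proj(n,[.5526,.0417,.222]))
s=cv2.imread('pics/scene_h.png');t=cv2.imread('pics/top_h.png')
x,y=map(int,proj('scene',[.5526,.0417,.222]))
A=cv2.resize(s[y-30:y+30,x-35:x+35],None,fx=6,fy=6,interpolation=cv2.INTER_CUBIC)
x,y=map(int,proj('top',[.5526,.0417,.222]))
B=cv2.resize(t[y-30:y+30,x-30:x+30],None,fx=6,fy=6,interpolation=cv2.INTER_CUBIC)
cv2.imwrite('pics/h1.png',np.hstack([A,B]))
```

```text
[0.55270084 0.04119665 0.23992987] 8.0083 [-5.39795493e-05  4.66985866e-01  8.84264778e-01 -1.38715427e-05]
[281.27223999 162.91367075]
[264.13686757 166.91262267]
```

View pics/h1.png

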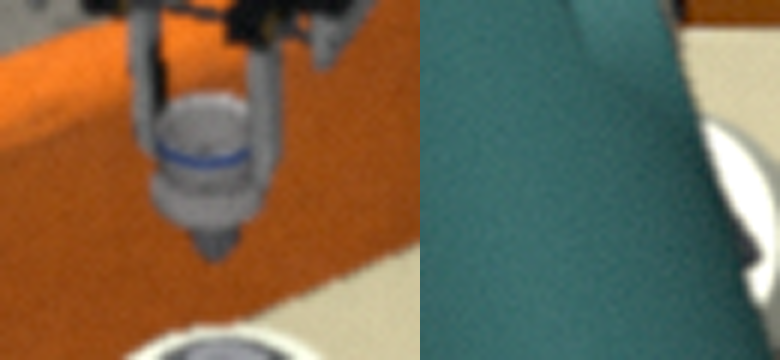

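Run:
```python
from h import *
X,Y=.5526,.0417
def st(l): print(l,np.round(env.read_ee_pos(),4),np.round(env.read_force(),2),np.round(env.read_torque(),3),round(env.read_clock(),2))
print(env.movel([X,Y,.150],.08,force_limit=5)); st('a')
print(env.movel([X,Y,.120],.03,force_limit=4)); env.pause(.15); st('b')
```

```text
False
a [0.5529 0.0418 0.1505] [ 0.49 -0.22 -2.93] [ 0.019 -0.131  0.002] 9.58
True
b [0.553  0.0417 0.1255] [ 4.96  0.45 -4.41] [ 0.268 -1.614  0.017] 10.5
```

```bash
cat > fl.py <<'E'
from h import *
def st(l): print(l,np.round(env.read_ee_pos(),4),np.round(env.read_force(),2),np.round(env.read_torque(),3),round(env.read_clock(),2))
E
python3 - <<'E'
from fl import *
X,Y=.5526,.0417
p=env.read_ee_pos()
env.movel([X+.0015,Y,p[2]+.001],.03); env.pause(.1); st('shift1.5')
env.movel([X+.0025,Y,p[2]+.001],.03); env.pause(.1); st('shift2.5')
E
```

```text
shift1.5 [0.5538 0.0417 0.1264] [ 0.11 -0.25 -2.25] [-0.024 -0.087 -0.023] 10.85
shift2.5 [0.5551 0.0417 0.1265] [ 0.49  0.65 -3.14] [-0.016 -0.115  0.004] 11.2
```

Run:
```python
from fl import *
X,Y,Z=.5551,.0417,.1255
env.movel([X,Y,Z],.03)
r={}
for k,d in(('+x',(1,0)),('-x',(-1,0)),('+y',(0,1)),('-y',(0,-1))):
    h=env.movel([X+.006*d[0],Y+.006*d[1],Z],.015,force_limit=2.5); p=env.read_ee_pos(); r[k]=p; print(k,h,np.round(p,4),np.round(env.read_force(),2))
    env.movel([X,Y,Z],.04)
print(env.read_clock())
```

```text
+x True [0.5577 0.0415 0.1249] [-0.5   0.26 -2.68]
-x True [0.5532 0.0418 0.1254] [3.26 0.69 0.14]
+y True [0.5548 0.0443 0.125 ] [ 2.03 -1.75 -0.67]
-y True [0.555  0.0396 0.1252] [ 1.73  2.93 -0.24]
13.6333
```

Run:
```python
from fl import *
X,Y=.5554,.0420
print(env.movel([X,Y,.1185],.03,force_limit=4)); env.pause(.15); st('b')
print(env.movel([X,Y,.1125],.01,force_limit=3)); st('c0'); env.pause(.15); st('c')
```

```text
False
b [0.5555 0.042  0.1186] [ 0.01  0.03 -3.16] [-0.02  -0.133 -0.056] 14.17
False
c0 [0.5554 0.042  0.1125] [-1.   -0.54 -3.06] [-0.028 -0.145  0.003] 14.92
c [0.5554 0.042  0.1125] [-0.04  0.89 -2.81] [-0.071 -0.123  0.03 ] 15.07
```

Run:
```python
from fl import *
X,Y=.5554,.0420
print(env.movel([X,Y,.1095],.008,force_limit=4)); st('jaw'); env.pause(.15); st('jaw')
p=env.read_ee_pos(); z=p[2]+.0005
env.movel([X,Y,z],.02)
for d in(.03,.06,.09,0,-.03,-.06,-.09,0):
    env.movel([X,Y,z],.02,rot=Q(np.pi/2+.6+d)); env.pause(.1); t=env.read_torque(); print(d,np.round(t,3))
    
st('end')
```

```text
False
jaw [0.5553 0.042  0.1094] [-0.45  0.28 -4.05] [-0.065 -0.132  0.013] 15.59
jaw [0.5553 0.042  0.1095] [-0.42  0.11 -3.47] [-0.113 -0.073 -0.046] 15.74
0.03 [-0.208 -0.496 -0.262]
0.06 [-0.325 -0.829 -0.294]
0.09 [-0.329 -1.094 -0.289]
0 [ 0.045 -0.323  0.07 ]
-0.03 [-0.355 -0.89   0.219]
-0.06 [-0.422 -0.937  0.307]
-0.09 [-0.612 -0.811  0.302]
0 [ 0.027 -0.198  0.019]
end [0.5553 0.0422 0.11  ] [ 1.04  0.7  -2.92] [ 0.027 -0.198  0.019] 18.79
```

Run:
```python
from h import *
a=np.mean([env.capture('scene').astype(float) for _ in range(3)],0)
s=np.clip(a*1.4,0,255).astype(np.uint8)[:,:,::-1]
cv2.imwrite('pics/ins.png',cv2.resize(s[155:235,235:335],None,fx=7,fy=7,interpolation=cv2.INTER_CUBIC))
```

```text
(no output)
```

View pics/ins.png

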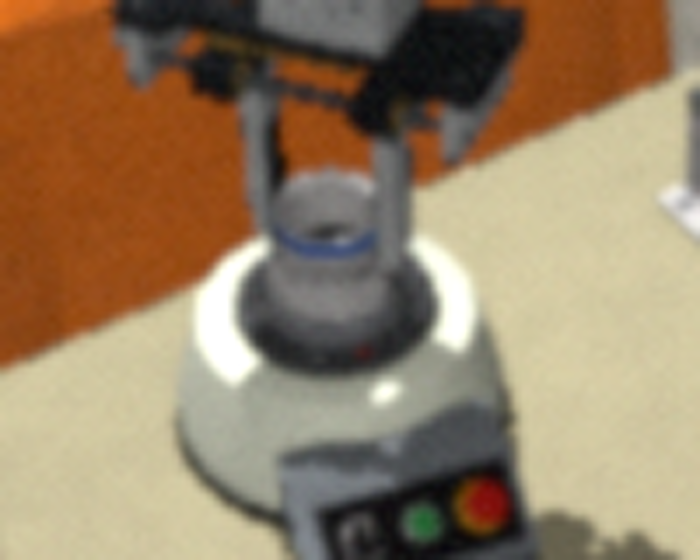

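Run:
```python
from fl import *
X,Y=.5554,.0421
env.close(60); st('grip')
for z in(.1085,.1075,.1065,.1060,.1055,.1050,.1045,.104):
    h=env.movel([X,Y,z],.01,force_limit=22); st((z,h))
    if h: break
```

```text
grip [0.5554 0.0421 0.11  ] [ 0.16  0.1  -2.92] [ 0.056 -0.191  0.005] 19.16
(0.1085, False) [0.5553 0.0421 0.1083] [ 1.11 -0.18 -5.58] [ 0.17  -0.431  0.013] 19.46
(0.1075, False) [0.5551 0.042  0.1072] [-0.41  0.   -8.19] [-0.013 -0.272  0.007] 19.71
(0.1065, False) [0.5554 0.0421 0.1066] [ 0.84  0.5  -3.49] [ 0.031 -0.123 -0.057] 19.96
(0.106, False) [0.5554 0.0421 0.106 ] [ 0.31 -0.04 -3.51] [-0.018 -0.116 -0.026] 20.21
(0.1055, False) [0.5555 0.0421 0.106 ] [-2.76 -0.92  5.65] [-0.202  0.665  0.012] 20.46
(0.105, False) [0.5555 0.0421 0.1059] [-6.88 -0.93 14.98] [-0.328  1.652  0.022] 20.71
(0.1045, False) [0.5555 0.0421 0.1059] [-10.31  -2.21  24.07] [-0.583  2.538 -0.017] 20.96
(0.104, False) [0.5556 0.0421 0.1058] [-15.04  -2.72  33.99] [-0.749  3.461 -0.007] 21.21
```

Run:
```python
from fl import *
X,Y=.5555,.0421
env.movel([X,Y,.106],.02); env.pause(.15); st('home')
h=env.movel([X,Y,.1075],.01,force_limit=7); st(('tug',h))
env.movel([X,Y,.1055],.01,force_limit=12); st('reseat')
env.movel([X,Y,.106],.02); env.pause(.1); st('rest')
env.open_gripper(); print(env.read_opening()); st('open')
env.movel([X,Y,.20],.15); st('up')
for n in('scene',):
    a=np.mean([env.capture(n).astype(float) for _ in range(3)],0)
    s=np.clip(a*1.4,0,255).astype(np.uint8)[:,:,::-1]
    cv2.imwrite('pics/seat.png',cv2.resize(s[150:240,190:330],None,fx=5.6,fy=5.6,interpolation=cv2.INTER_CUBIC))
```

```text
home [0.5556 0.0421 0.106 ] [-0.66 -0.52  1.06] [-0.194  0.125 -0.016] 21.61
('tug', True) [0.5551 0.0421 0.1067] [ 2.78  0.16 -2.71] [ 0.235 -0.751 -0.01 ] 21.82
reseat [0.5553 0.0421 0.1059] [-3.63 -0.77 10.49] [-0.024  0.515  0.014] 22.03
rest [0.5555 0.0421 0.106 ] [-1.89 -0.23  4.71] [0.012 0.317 0.03 ] 22.38
0.998276650317357
open [0.5555 0.0421 0.106 ] [-0.44 -0.39 -0.03] [-0.037 -0.126  0.036] 23.19
up [0.5551 0.0419 0.1992] [ 0.12 -0.37 -1.02] [-0.03  -0.086 -0.013] 23.97
```

View pics/seat.png

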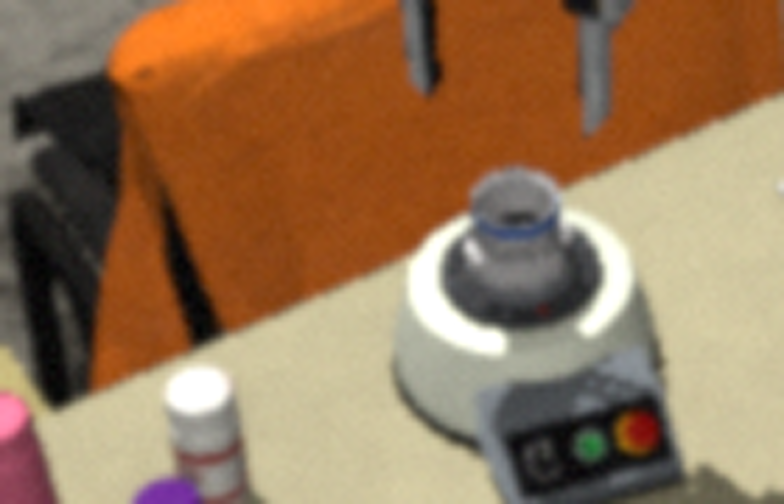

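```bash
cat > circ.py <<'E'
from h import *
def fc(W):
    A=np.c_[2*W,np.ones(len(W))]; c=np.linalg.lstsq(A,(W**2).sum(1),rcond=None)[0]; return c[:2],np.sqrt(c[2]+c[0]**2+c[1]**2)
def edge(n,img,c,z,r0,r1,excl=None,tol=.0015):
    gf=img.mean(2).astype(np.float32); c=np.array(c)
    for it in range(5):
        W=[]
        for k in range(60):
            th=2*np.pi*k/60
            if excl and excl[0]<th<excl[1]: continue
            rs=np.linspace(r0,r1,45); d=np.array([np.cos(th),np.sin(th)])
            P=np.array([proj(n,[*(c+r*d),z]) for r in rs],np.float32)
            v=cv2.remap(gf,P[:,0][None],P[:,1][None],cv2.INTER_CUBIC)[0]
            W.append(c+rs[np.argmin(np.gradient(v))]*d)
        W=np.array(W); c,r=fc(W)
        for _ in range(3):
            k=abs(np.hypot(*(W-c).T)-r)<tol; c,r=fc(W[k])
    return c,r,k.sum(),len(W)
E
python3 - <<'E'
from circ import *
t=np.load('top_avg.npy');s=np.load('scene_avg.npy')
c=np.array([.557,.242])
print('bottle top',edge('top',t,c,.088,.014,.025,excl=(np.pi*1.05,2*np.pi)))
u=proj('scene',[*c,.088]);print(u)
print('bottle scene',edge('scene',s,c,.088,.014,.025,excl=(np.pi*.4,np.pi*1.2)))
A=cv2.resize(t[150:210,155:225].astype(np.uint8)[:,:,::-1],None,fx=6,fy=6,interpolation=cv2.INTER_CUBIC)
B=cv2.resize(s[205:265,180:250].astype(np.uint8)[:,:,::-1],None,fx=5.5,fy=6,interpolation=cv2.INTER_CUBIC)
cv2.imwrite('pics/bot.png',np.hstack([A,B]))
print('pink',onz('top',168,160,.08),'purple',onz('top',184,199,.08))
print('cup scene?')
E
```

```text
bottle top (array([0.56088928, 0.25182849]), np.float64(0.01748299660768127), np.int64(30), 32)
[228.66772044 217.88445082]
bottle scene (array([0.56020199, 0.25434201]), np.float64(0.017417169670178364), np.int64(30), 37)
pink [0.60323288 0.34442704 0.08      ] purple [0.48671733 0.29406487 0.08      ]
cup scene?
```

View pics/bot.png

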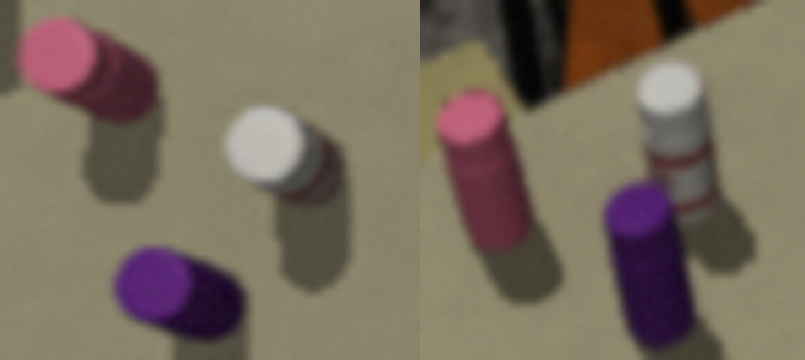

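The crop confirms the white-capped, red-striped bottle at top (199,174), with both views placing it within 2.5 mm. Pink (168,160) and purple (184,199) are not meant. I'll go above it and remeasure the cup rim.

Run:
```python
from fl import *
from circ import *
B=np.array([.5605,.2525]); f=1.885
env.move_ptp([*B,.22],Q(f)); env.pause(.2); st('above')
a=np.mean([env.capture('top').astype(float) for _ in range(3)],0); np.save('top2.npy',a)
b=np.mean([env.capture('scene').astype(float) for _ in range(3)],0); np.save('scene2.npy',b)
cv2.imwrite('pics/top2.png',a.astype(np.uint8)[:,:,::-1])
print('rim top',edge('top',a,[.5535,.0421],.133,.022,.031))
print('rim scene',edge('scene',b,[.5555,.0421],.133,.022,.031))
```

```text
above [0.561  0.2509 0.2199] [-0.68 -0.58  0.61] [-0.026 -0.095  0.003] 25.18
rim top (array([0.55433304, 0.04292385]), np.float64(0.027270668490160143), np.int64(44), 60)
rim scene (array([0.55232256, 0.04602767]), np.float64(0.028403319265772484), np.int64(42), 60)
```

View pics/top2.png

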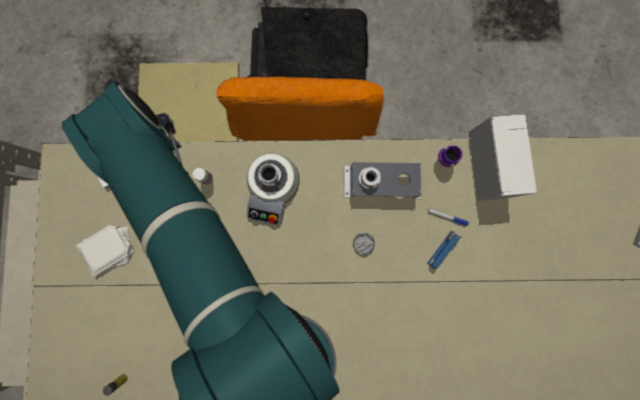

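Run:
```python
from fl import *
B=[.5615,.2515]; print(np.round(proj('top',[*B,.32]),0))
print(env.movel([*B,.12],.12,force_limit=5)); st('a')
print(env.movel([*B,.038],.08,force_limit=5)); st('b')
env.close(12); print(env.read_opening()*94); st('closed')
env.movel([*B,.060],.05); env.pause(.1); st('lift'); print(env.read_opening()*94)
b=np.mean([env.capture('scene').astype(float) for _ in range(2)],0)
cv2.imwrite('pics/bl.png',cv2.resize(np.clip(b[160:270,180:330]*1.4,0,255).astype(np.uint8)[:,:,::-1],None,fx=5,fy=5,interpolation=cv2.INTER_CUBIC))
```

```text
[168. 156.]
False
a [0.5618 0.2518 0.1207] [-0.09 -0.25  0.47] [-0.008 -0.095  0.027] 26.46
False
b [0.5618 0.2517 0.0385] [-0.44 -1.19  0.21] [-0.001 -0.097 -0.044] 27.63
39.5832244942789
closed [0.5615 0.2515 0.038 ] [ 0.32 -0.88 -0.83] [-0.019 -0.166  0.04 ] 28.51
lift [0.5614 0.2514 0.0598] [-0.43  0.33 -0.88] [-0.011 -0.076  0.003] 29.2
40.058790883864326
```

View pics/bl.png

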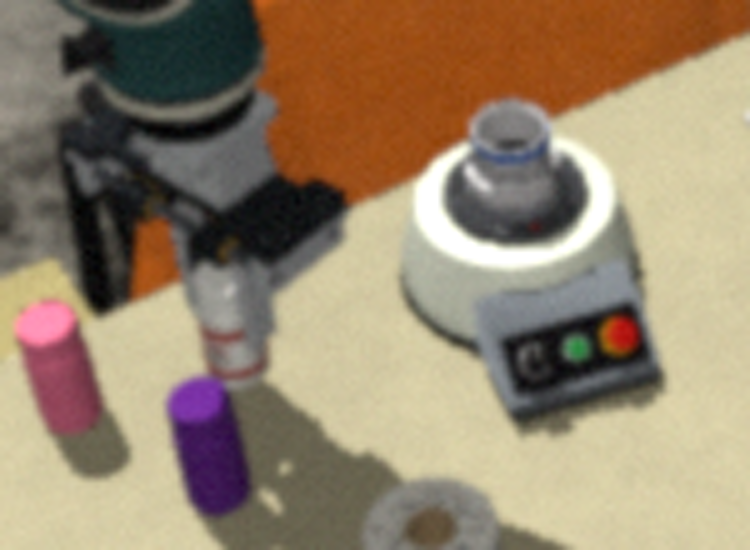

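Run:
```python
from fl import *
X,Y=.5553,.0424
env.movel([.5615,.2515,.205],.12); env.movel([X,Y,.205],.13); env.pause(.2); st('over')
b=np.mean([env.capture('scene').astype(float) for _ in range(2)],0)
cv2.imwrite('pics/bo.png',cv2.resize(np.clip(b[120:230,210:340]*1.4,0,255).astype(np.uint8)[:,:,::-1],None,fx=5,fy=5,interpolation=cv2.INTER_CUBIC))
print(env.movel([X,Y,.174],.05,force_limit=2.5)); st('rim')
h=env.movel([X,Y,.160],.03,force_limit=2.5);st(('in',h))
```

```text
over [0.5553 0.0428 0.205 ] [ 0.35  0.51 -0.75] [-0.057 -0.102  0.039] 32.62
False
rim [0.5554 0.0425 0.1741] [ 0.28  0.07 -0.55] [ 0.033 -0.106 -0.042] 33.48
('in', False) [0.5553 0.0424 0.16  ] [ 0.23 -0.08 -1.04] [-0.054 -0.12   0.002] 34.1
```

View pics/bo.png

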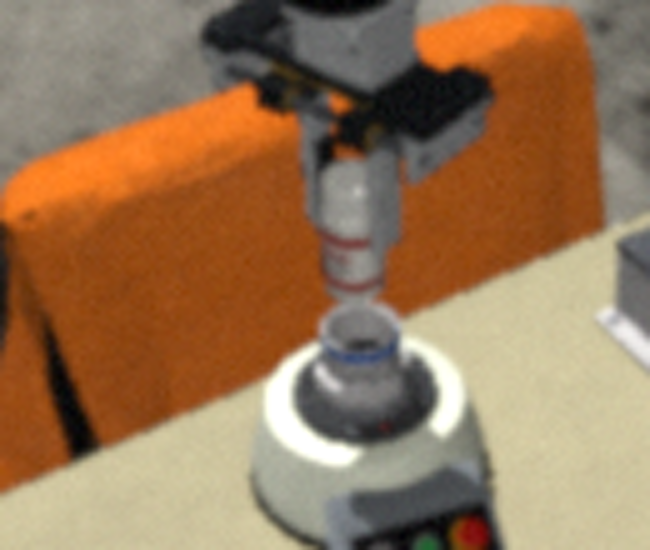

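It has entered the cup without contact (bottom 11 mm below the rim). Lowering to the floor.

Run:
```python
from fl import *
X,Y=.5553,.0424
h=env.movel([X,Y,.143],.03,force_limit=2.5);st(('in',h))
h=env.movel([X,Y,.137],.008,force_limit=2.5);st(('floor',h)); env.pause(.15); st('')
```

```text
('in', False) [0.5553 0.0424 0.143 ] [ 0.19 -0.92 -0.87] [-0.004 -0.119 -0.013] 34.82
('floor', True) [0.5554 0.0424 0.1388] [-0.07  0.62  4.83] [ 0.063 -0.185 -0.013] 35.37
 [0.5554 0.0424 0.1388] [ 0.11 -0.48  4.9 ] [ 0.031 -0.209 -0.004] 35.52
```

Floor contact at TCP 0.1388, against 0.139 expected. Release and retreat.

Run:
```python
from fl import *
X,Y=.5554,.0424
env.movel([X,Y,.139],.02); env.open_gripper(); st('open'); print(env.read_opening())
env.movel([X,Y,.26],.1); env.move_ptp([.42,-.18,.32],Q(1.885)); env.pause(.3); st('away')
for n in('scene','top'):
    b=np.mean([env.capture(n).astype(float) for _ in range(3)],0); np.save(n+'_f.npy',b)
    cv2.imwrite(f'pics/f_{n}.png',np.clip(b*1.2,0,255).astype(np.uint8)[:,:,::-1])
s=cv2.imread('pics/f_scene.png')
cv2.imwrite('pics/f_c.png',cv2.resize(s[150:300,200:420],None,fx=3.6,fy=3.6,interpolation=cv2.INTER_CUBIC))
```

```text
open [0.5554 0.0424 0.139 ] [ 0.27 -0.42 -0.32] [-0.033 -0.091 -0.011] 36.73
0.998000892264684
away [ 0.4203 -0.1794  0.3198] [-0.16 -0.41  0.24] [ 0.025 -0.094 -0.01 ] 39.42
```

View pics/f_c.png

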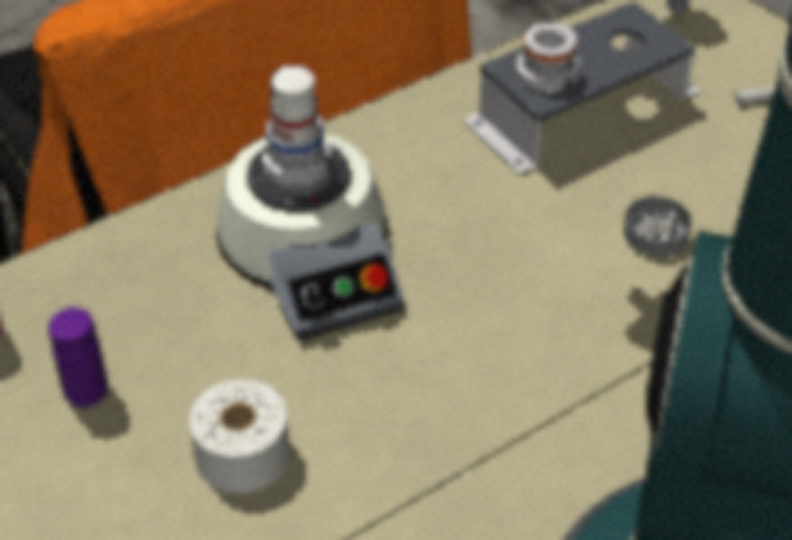

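View pics/f_top.png

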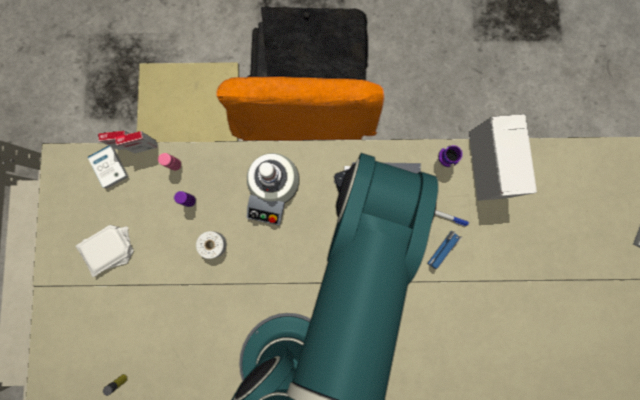

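The bottle stands upright in the blue cup, scene (281,190). The orange chuck, label roll and clip tin are where they were. Handing in.

```bash
python3 -c "
from h import *
env.close_job(); print(env.read_clock())"
```

```text
the job is handed in; nothing more can be done
the job is handed in; nothing more can be done
```

The blue chuck is home in the spindle and the tablet bottle stands upright in its cup. I handed the job in at about 40 s; no verdict is reported.

**Chuck:**
- **Lowering in:** The first descent touched the side of the bore with about 5 N, so I felt for the bore's centre and moved about 3 mm in x.
- **Dog angle:** I had set the angle from the image (dogs at about 0.68 rad). The slots went over the dogs on the first descent, with no contact on the dog tops. Twisting ±0.09 rad met resistance both ways, which confirmed it.
- **Home:** The flange stopped hard at 88 mm above the table, the height of the spindle face. My push peaked at about 37 N, under the 60 N limit. A light tug up met resistance.

**Bottle:** It went into the cup without touching the rim. It met the cup floor at the expected height (TCP 138.8 mm against 139 mm) with about 5 N.

**Final pictures:** The bottle is upright, and the orange chuck, label roll and clip tin look unmoved. In the last top view the arm hid the orange chuck and the tin, so for those two I relied on the scene view alone.

**What disagreed:**
- I never saw the 12 to 18 N push that the stud's snap should take. Below about 2 mm above home I instead felt a pull downward, so the jaws probably caught the stud earlier, perhaps during the twisting. The seating height and the tug are the evidence that it locked.
- The two cameras put the cup rim up to 4 mm apart, so I went by what I had felt in the bore.

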